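# Check the spring catches and mark the stiff one

## Task

Try each of the three spring catches by pressing its round rubber button at its centre straight down, slowly: a sound one clicks in under 10 N and stays in, and must be left in. Any catch that has not clicked by the time you press with 10 to 12 N is too stiff: do not force it (more than 20 N on any button would damage it), let it come back out, and then lay the black lens cap flat in the small square tray on its block as the reject marker. Leave the other things on the bench where they are.

Things in the scene. Friction and masses are not known exactly. Their poses are not given: they have to be found in the camera images.
- button_a (a point): top of the round domed rubber button of catch a, 24 mm across; 59 mm over the bench while out. It stands on the end, nearer the robot, of a steel lever 24 mm wide that is hinged between two cheeks (tops 60 mm over the bench, starting 37 mm beyond the button's centre). The point moves with the button. The three catches look alike
- catch_a (a joint): angle of lever a, rad: 0 out, 0.27 in; 0.1 lowers the button 4.5 mm. The rubber gives 1 mm per 8 N. Sound: resists with 4.5 to 8 N at first, then ever less, past 0.14 snaps over and stays at 0.27. Stiff: force grows about 4 N per mm of lowering (over 20 N by 5.5 mm), never falls away; released, it returns to 0. Which are stiff can only be felt
- tray_a (a point): centre of the floor of the shallow square tray of catch a, on the same plywood block (120 x 60 mm, 14 mm thick, fixed to the bench), 43 mm from that button's centre, on the robot's side of it; floor 16 mm over the bench, inside 35 x 35 mm, rim 4 mm above the floor, 2.5 mm thick. Axes: x points from tray to button, z up
- button_b (a point): top of the round domed rubber button of catch b, 24 mm across; 59 mm over the bench while out. It stands on the end, nearer the robot, of a steel lever 24 mm wide that is hinged between two cheeks (tops 60 mm over the bench, starting 37 mm beyond the button's centre). The point moves with the button. The three catches look alike
- catch_b (a joint): angle of lever b, rad: 0 out, 0.27 in; 0.1 lowers the button 4.5 mm. The rubber gives 1 mm per 8 N. Sound: resists with 4.5 to 8 N at first, then ever less, past 0.14 snaps over and stays at 0.27. Stiff: force grows about 4 N per mm of lowering (over 20 N by 5.5 mm), never falls away; released, it returns to 0. Which are stiff can only be felt
- tray_b (a point): centre of the floor of the shallow square tray of catch b, on the same plywood block (120 x 60 mm, 14 mm thick, fixed to the bench), 43 mm from that button's centre, on the robot's side of it; floor 16 mm over the bench, inside 35 x 35 mm, rim 4 mm above the floor, 2.5 mm thick. Axes: x points from tray to button, z up
- button_c (a point): top of the round domed rubber button of catch c, 24 mm across; 59 mm over the bench while out. It stands on the end, nearer the robot, of a steel lever 24 mm wide that is hinged between two cheeks (tops 60 mm over the bench, starting 37 mm beyond the button's centre). The point moves with the button. The three catches look alike
- catch_c (a joint): angle of lever c, rad: 0 out, 0.27 in; 0.1 lowers the button 4.5 mm. The rubber gives 1 mm per 8 N. Sound: resists with 4.5 to 8 N at first, then ever less, past 0.14 snaps over and stays at 0.27. Stiff: force grows about 4 N per mm of lowering (over 20 N by 5.5 mm), never falls away; released, it returns to 0. Which are stiff can only be felt
- tray_c (a point): centre of the floor of the shallow square tray of catch c, on the same plywood block (120 x 60 mm, 14 mm thick, fixed to the bench), 43 mm from that button's centre, on the robot's side of it; floor 16 mm over the bench, inside 35 x 35 mm, rim 4 mm above the floor, 2.5 mm thick. Axes: x points from tray to button, z up
- marker_centre (a point): centre (half-way up) of the loose round black lens cap that serves as the marker: 24 mm across, 12 mm high, 20 g, lying flat on the bench, on the robot's side of the blocks; z up
- tape: roll of masking tape, 96 mm across, 25 mm high, lying flat; origin at the centre of its underside; a bystander, to be left alone
- cup: patterned mug, 97 mm high; origin at the centre of its underside; a bystander, to be left alone
- rubber: eraser, 20 x 42 x 12 mm; origin at the centre of its underside; a bystander, to be left alone

How it is judged:
On the way, in this order (a step that is already met when the one before it is completed fails the run):
1. the stiff catch has been tried: its button pressed with more than 9 N (contact force between catch_b and the fingers above 9 N), for 0.02 s.
2. after that, the lens cap lies flat in the tray of the stiff catch (horizontal distance between marker_centre and tray_b below 0.0085 m and z of marker_centre in the frame of tray_b below 0.0085 m and angle between marker_centre's own z axis and vertical below 0.12 rad), for 0.2 s.
At the end, for the whole second after the job is handed in: Both sound catches are clicked in (levers past 0.22 rad), the stiff one is out again (below 0.03 rad), and the lens cap lies at rest, flat (within 0.12 rad) on the floor of the tray of the stiff catch, its centre within 8.5 mm of the tray's centre (all of step 2 and value of joint each of catch_a, catch_c above 0.22 rad and value of joint catch_b below 0.03 rad and linear speed of marker_cap below 0.01 m/s); the robot touches nothing.
It fails at once if a button was pressed with more than 20 N (contact force between any of catch_a, catch_b, catch_c and anything else above 20 N).
It fails at once if a bystander was moved by more than 15 mm (distance of any of tape, cup, rubber from where it was at the start of the episode above 0.015 m).
It also fails if it takes over 61 s, if anything falls off the work surface, if the arm or the gripper's body presses on something with over 40 N, if the wrist force passes 120 N, or if a joint passes its speed limit or range.

## Robot

A 7-joint arm with a two-finger parallel gripper is mounted at the origin on a cart in front of the work surface, level with it; the furniture and walls round the work are solid. World frame = base frame: x ahead of the robot, y to its left, z up, the work surface at z = 0. Lengths are in m, angles in rad, forces in N, time in s.
With the tool pointing down it reaches from about 0.4 to 0.85 m from the base axis. Payload 10.4 kg.
Tool frame: the origin (TCP) lies midway between the tips of the shut fingers; the grasp point (between the pads) lies bot.pinch_z behind it (bot.pinch_z is the distance from the TCP to the grasp point, in m); z points along the fingers, y is the line along which they close (so a half turn about z gives the same grasp; the last joint's range is limited). The gripper opens to 85 mm and grips with 20 to 120 N. Pads are 22 mm wide; open, the fingers measure 114 mm over their backs; the gripper's body (76 mm by 85 mm) begins 54 mm behind the grasp point. The pads swing forward as they close: fully open they stand 13 mm farther back than shut.
Start: joints at [-0.023, 0.332, -0.065, 1.46, 0.022, 1.35, -0.088], TCP at [0.625, 0, 0.21] pointing down, gripper open.
Joint ranges: [-2.6, 2.6], [-0.5, 2.12], [-1.47, 1.34], [0.16, 2.42], [-1.27, 4.41], [0.06, 2.06], [-2.6, 2.6]. Speed limits (rad/s): [2.22, 2.22, 2.79, 2.79, 3.14, 3.14, 3.14].

## Interface

Orientations are given as a rotation vector (axis times angle).
In Python, from cell import bot gives the robot as it stands. Calls block until the motion is done:
- bot.reach(position, orientation): joint-space move of the TCP to a pose.
- bot.move_l(position, attitude=None, vel=0.15, max_force=None): straight line of the TCP; attitude=None keeps the orientation; vel is the mean speed in m/s. With max_force (N) it stops when the force on the tool has changed by that much, and returns True; else False.
- bot.movej(angles): joint-space move.
- bot.set_gripper(opening, effort=None): finger opening in m; effort is the grip in N (None keeps the last); returns when the fingers have stopped.
- bot.pause(seconds).
- bot.ik(position, orientation): joint angles nearest the present ones, or None.
- bot.read_camera(name): name is "scene" or "side" or "wrist"; returns a dict with "image" (420x560x3 uint8, red, green, blue), "fx", "fy", "cx", "cy" (pixels), "rvec" (rotation vector, rad) and "tvec" (3), from world to camera coordinates, as OpenCV has them; the wrist camera has in their place "tool_from_camera" (4x4, takes a point from camera to tool coordinates, whose origin is the TCP and whose axes are the flange's). Camera axes: x right, y down, z forward; pixel columns grow to the right and rows downward; lengths in m; the calibration is good to about 2 mm. A picture is of the moment at which its call begins: read the wrist's pose just before it. There is no depth.
A pose or a line that the arm cannot do raises bot.MotionError and nothing moves.
- bot.job_done(): hands the job in, once; it reports no verdict.
Readings, each from a call of its own:
- bot.get_clock(): time.
- bot.get_q(): joint angles.
- bot.get_joint_vel(): joint speeds.
- bot.get_joint_torque(): joint torques, N m.
- bot.get_position(): TCP position.
- bot.get_ee_rot(): TCP orientation.
- bot.get_contact_force(): force on the tool from outside, world axes, zero at the start.
- bot.get_wrist_torque(): the same for the moment, N m.
- bot.get_finger_gap(): finger opening in m.
Only numpy, scipy, OpenCV 4.12 (cv2) and the standard library are available. Lean on these libraries where they do the work, as an engineer would, in place of code of your own. Each camera call takes 0.05 s, during which the arm holds its last target. There are 200 camera calls.

## Working session

There is one attempt and no reset: what is moved stays moved. The work goes in short steps, each a Python script; the robot and the scene stay as the last script left them, time stands still between calls to the robot, and variables do not carry over. Pictures are saved under pics/ and viewed, on a budget of 10 in all, crops included, one or two more only if the job needs it, and the job is handed in when it is done.

```bash
mkdir -p pics; ls; python3 - <<'E'
from cell import bot
import cv2,numpy as np
for n in ("scene","side","wrist"):
    c=bot.read_camera(n)
    cv2.imwrite(f"pics/{n}0.png",c["image"][...,::-1])
    print(n,{k:np.round(v,4).tolist() for k,v in c.items() if k!="image"})
print(bot.get_position(),bot.get_ee_rot(),bot.pinch_z,bot.get_clock(),bot.get_contact_force())
E
```

```text
pics
scene {'fx': 539.1036, 'fy': 539.1036, 'cx': 287.0337, 'cy': 212.379, 'rvec': [0.9168, -2.1404, 1.3424], 'tvec': [0.372, 0.2577, 1.1325]}
side {'fx': 454.2582, 'fy': 454.2582, 'cx': 273.9708, 'cy': 212.2147, 'rvec': [0.3258, -2.7615, 1.2818], 'tvec': [0.5364, 0.1755, 1.1875]}
wrist {'fx': 333.0507, 'fy': 333.0507, 'cx': 282.7593, 'cy': 211.8658, 'tool_from_camera': [[0.0001, -0.9648, -0.263, 0.0667], [1.0, 0.0003, -0.0004, -0.0001], [0.0005, -0.263, 0.9648, -0.1625], [0.0, 0.0, 0.0, 1.0]]}
[ 6.24693936e-01 -1.87837266e-05  2.08907920e-01] [-2.22093064e+00 -2.22091096e+00  1.29167375e-03] 0.0187 0.15 [ 0.1305917  -0.14355513  0.09636984]
```

View pics/scene0.png

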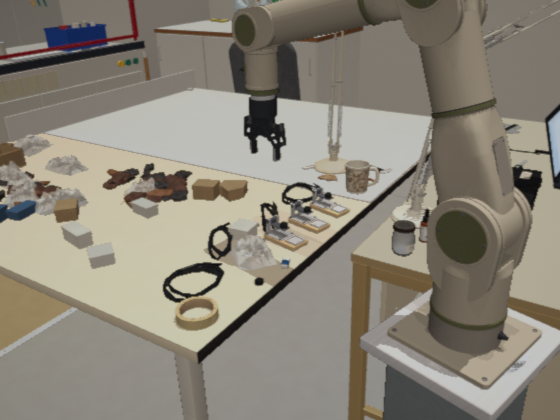

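View pics/wrist0.png

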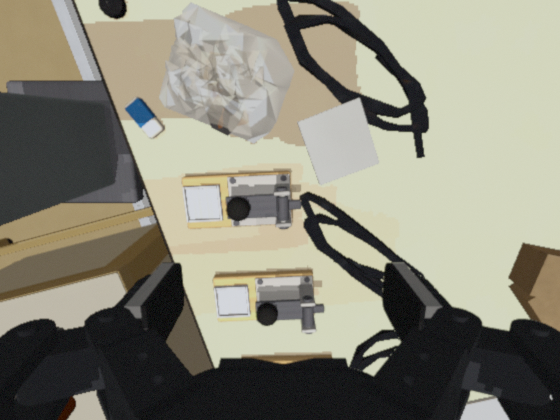

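The wrist view shows two catches, with buttons at about (238,208) and (267,314). A third is hidden near (295,400), and the cap is at (112,4). The scene view shows all three in a row, with the cap at (259,281), the tape at (197,312) and the mug at (357,176). Next I'll cast rays for rough positions.

```bash
cat > h.py <<'E'
from cell import bot
import cv2,numpy as np
from scipy.spatial.transform import Rotation as R
DOWN=[-2.2214,-2.2214,0]
def snap(n,name):
    p,r=bot.get_position(),R.from_rotvec(bot.get_ee_rot()).as_matrix()
    c=bot.read_camera(n); cv2.imwrite(f"pics/{name}.png",c["image"][...,::-1])
    if n=="wrist":
        T=c["tool_from_camera"]; c["o"]=p+r@T[:3,3]; c["R"]=r@T[:3,:3]
    else:
        M=R.from_rotvec(c["rvec"]).as_matrix(); c["R"]=M.T; c["o"]=-M.T@c["tvec"]
    return c
def ray(c,u,v,z):
    d=c["R"]@[(u-c["cx"])/c["fx"],(v-c["cy"])/c["fy"],1]
    return c["o"]+d*(z-c["o"][2])/d[2]
E
python3 - <<'E'
from h import *
c=snap("wrist","w1"); s=snap("scene","s1")
for u,v,z in [(238,208,.059),(267,314,.059),(203,203,.016),(233,300,.016),(112,4,.012),(143,117,.012),(340,145,0)]: print(u,v,ray(c,u,v,z).round(4))
for n,u,v,z in [("cap",259,281,.006),("tape",197,312,.012),("cup",357,176,.05),("b1",270,229,.05),("b2",294,213,.05),("b3",315,196,.05)]: print(n,ray(s,u,v,z).round(4))
E
```

```text
238 208 [ 0.5809 -0.0147  0.059 ]
267 314 [ 0.6075 -0.1309  0.059 ]
203 203 [ 0.5366 -0.0202  0.016 ]
233 300 [ 0.5649 -0.1392  0.016 ]
112 4 [0.4608 0.1746 0.012 ]
143 117 [0.479  0.0707 0.012 ]
340 145 [0.6868 0.0413 0.    ]
cap [0.4599 0.1762 0.006 ]
tape [0.4523 0.364  0.012 ]
cup [ 0.6766 -0.4437  0.05  ]
b1 [0.588  0.0262 0.05  ]
b2 [ 0.6158 -0.0913  0.05  ]
b3 [ 0.6594 -0.223   0.05  ]
```

View pics/side0.png

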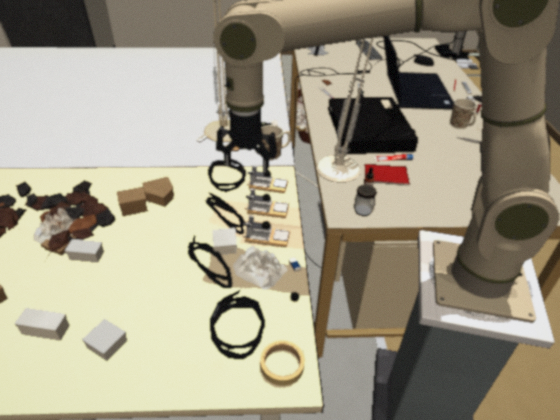

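The side view agrees: three catches in a row at pixels (265,180), (265,205) and (265,232), and the cap at (295,296). The first catch's button-to-tray distance comes out at 44 mm against the stated 43 mm. I'll take two close views, one of the hidden catch and one of the cap.

```bash
python3 - <<'E'
from h import *
import pickle
bot.reach([0.50,0.09,0.20],DOWN); a=snap("wrist","w2")
bot.reach([0.59,-0.20,0.21],DOWN); b=snap("wrist","w3")
pickle.dump((a,b),open("v.pkl","wb"))
cv2.imwrite("pics/w23.png",np.hstack([cv2.imread("pics/w2.png"),cv2.imread("pics/w3.png")])[:,:,:])
im=np.hstack([cv2.imread("pics/w2.png")[:, :400],cv2.imread("pics/w3.png")[:, 120:520]]);cv2.imwrite("pics/w23.png",im)
print(bot.get_clock(),bot.get_position(),bot.get_q())
E
```

```text
2.1833 [ 0.59047119 -0.19782058  0.21000889] [ 0.16220349  0.32378883  0.11250462  1.47422049 -0.03773572  1.34578641
  0.27996528]
```

View pics/w23.png

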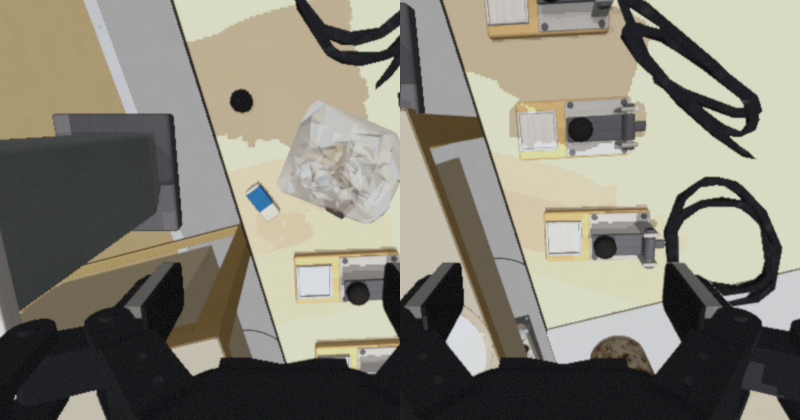

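Left half of the picture: the cap is clear at (241,101), with the eraser at (263,200). Right half: the button and tray of catch 2 are at w3 pixels (300,130) and (257,131), and catch 3's are at (325,246) and (283,239). I'll refine these with masks and check them against the given sizes.

```bash
python3 - <<'E'
from h import *
import pickle
a,b=pickle.load(open("v.pkl","rb"))
def blob(c,u,v,z,dark,w):
    g=c["image"].max(2); S=c["image"].astype(int); m=((g<45) if dark else (S.min(2)>165)&(S.max(2)-S.min(2)<35)).astype(np.uint8)
    m[:v-w]=0;m[v+w:]=0;m[:,:u-w]=0;m[:,u+w:]=0
    if dark:m=cv2.morphologyEx(m,cv2.MORPH_OPEN,np.ones((5,5),np.uint8))
    cs=max(cv2.findContours(m,0,2)[0],key=cv2.contourArea)
    if dark:(x,y),r=cv2.minEnclosingCircle(cs)
    else:
        (x,y),sz,r=cv2.minAreaRect(cs); r=sz[0]/2
    P=ray(c,x,y,z); Q=ray(c,x+2*r,y,z); return (round(x,1),round(y,1)),P.round(4),"diam mm",round(1e3*np.linalg.norm(Q-P),1)
print("cap",blob(a,241,101,.009,1,22))
for n,c,p in [("1",a,(358,292)),("2",b,(300,130)),("3",b,(325,246))]: print("button",n,blob(c,*p,.056,1,20))
for n,c,p in [("1",a,(314,281)),("2",b,(257,131)),("3",b,(283,239))]: print("tray",n,blob(c,*p,.018,0,26))
E
```

```text
cap ((240.8, 100.8), array([0.4576, 0.1762, 0.009 ]), 'diam mm', np.float64(22.3))
button 1 ((357.5, 292.0), array([ 0.5764, -0.012 ,  0.056 ]), 'diam mm', np.float64(23.0))
button 2 ((300.1, 129.3), array([ 0.6059, -0.1386,  0.056 ]), 'diam mm', np.float64(22.7))
button 3 ((324.5, 246.0), array([ 0.6325, -0.2533,  0.056 ]), 'diam mm', np.float64(22.7))
tray 1 ((314.0, 282.2), array([ 0.5357, -0.0206,  0.018 ]), 'diam mm', np.float64(36.5))
tray 2 ((252.8, 132.8), array([ 0.5589, -0.1431,  0.018 ]), 'diam mm', np.float64(45.8))
tray 3 ((283.5, 238.5), array([ 0.591, -0.259,  0.018]), 'diam mm', np.float64(37.2))
```

Button 2 differs by 8 mm between views, probably because I read the pose while the arm was still settling. I'll remeasure with a pause, placing the camera straight above each item so height errors matter less.

```bash
cat >> h.py <<'E'
def blob(c,P0,z,dark,wm=.022):
    M=c["R"].T@(np.array(P0)-c["o"]); u=c["cx"]+c["fx"]*M[0]/M[2]; v=c["cy"]+c["fy"]*M[1]/M[2]
    w=int(wm*c["fx"]/M[2]); u,v=int(u),int(v)
    S=c["image"].astype(int); m=((S.max(2)<45) if dark else (S.min(2)>165)&(S.max(2)-S.min(2)<35)).astype(np.uint8)
    k=np.zeros_like(m); k[max(0,v-w):v+w,max(0,u-w):u+w]=1; m*=k
    m=cv2.morphologyEx(m,cv2.MORPH_OPEN,np.ones((5,5),np.uint8))
    cs=max(cv2.findContours(m,0,2)[0],key=cv2.contourArea)
    if dark: (x,y),r=cv2.minEnclosingCircle(cs); sz=(2*r,2*r)
    else: (x,y),sz,_=cv2.minAreaRect(cs)
    return ray(c,x,y,z), np.round(np.array(sz)*1e3*(c["o"][2]-z)/c["fx"],1),(round(x),round(y))
E
python3 - <<'E'
from h import *
B=[[.578,-.014],[.607,-.134],[.633,-.251]];T=[[.536,-.020],[.563,-.141],[.590,-.257]]
bot_z=.17
out={}
for i in (2,1,0):
    bot.reach([(B[i][0]+T[i][0])/2,B[i][1]-.07,bot_z],DOWN); bot.pause(.4)
    c=snap("wrist",f"n{i}")
    for n,p,z,d in(("but",[*B[i],.056],.056,1),("tray",[*T[i],.018],.02,0)):
        P,s,px=blob(c,p,z,d); print(i,n,P.round(4),s,px); out[n,i]=P
    d=(out["but",i]-out["tray",i])[:2]; print("  dist",np.linalg.norm(d).round(4),"yaw",np.arctan2(d[1],d[0]).round(3))
bot.reach([.47,.10,.17],DOWN); bot.pause(.4); c=snap("wrist","ncap")
print("cap",blob(c,[.459,.176,.01],.01,1)); print(bot.get_position(),bot.get_ee_rot(),bot.get_clock())
cv2.imwrite("pics/m.png",np.vstack([np.hstack([cv2.resize(cv2.imread(f"pics/{n}.png"),None,fx=.7,fy=.7) for n in r]) for r in (("n0","n1"),("n2","ncap"))]))
E
```

```text
2 but [ 0.6333 -0.2579  0.056 ] [23.7 23.7] (310, 126)
2 tray [ 0.5904 -0.2581  0.02  ] [39.5 40.4] (260, 126)
  dist 0.043 yaw 0.004
1 but [ 0.6059 -0.1386  0.056 ] [24.1 24.1] (309, 122)
1 tray [ 0.5636 -0.1419  0.02  ] [38.3 39.9] (260, 126)
  dist 0.0424 yaw 0.076
0 but [ 0.5782 -0.0187  0.056 ] [24.2 24.2] (310, 122)
0 tray [ 0.5371 -0.0214  0.02  ] [39.  37.6] (261, 125)
  dist 0.0412 yaw 0.066
cap (array([0.45738529, 0.17660422, 0.01      ]), array([22.7, 22.7]), (269, 109))
[0.47014564 0.09970634 0.16994862] [-2.22197329e+00 -2.22075720e+00  1.32038531e-04] 6.5
```

View pics/m.png

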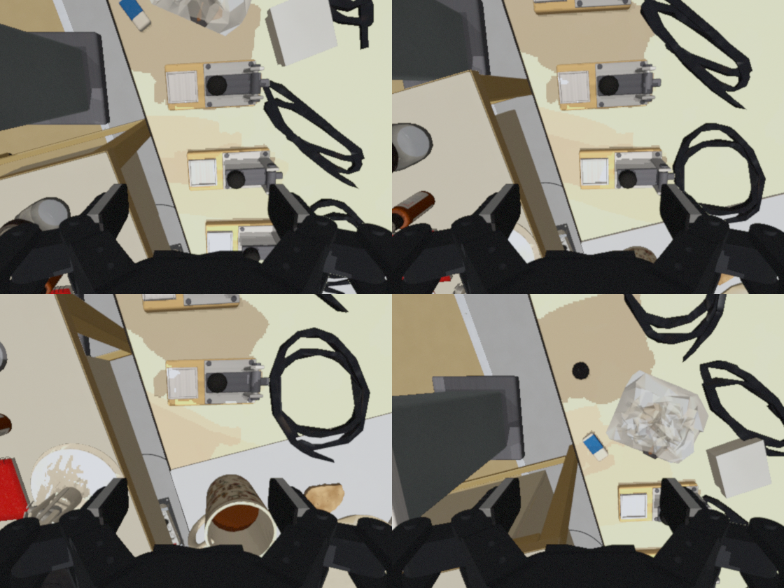

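The settled measurements agree: every button-to-tray distance is 41–43 mm and the button diameters are about 24 mm. The view shows all three catches and the cap clear of other things, with the mug well away from catch 3. Now I'll try button 1.

```bash
cat >> h.py <<'E'
def press(x,y):
    bot.reach([x,y,.10],DOWN); bot.move_l([x,y,.064],vel=.06); bot.pause(.3); f0=bot.get_contact_force()
    hit=False;log=[]
    for z in (.0605,.0585,.0575,.0565,.0555,.0545,.0535,.0525,.0515,.0505):
        df=bot.get_contact_force()-f0
        hit=bot.move_l([x,y,z],vel=.005,max_force=11-max(0,df[2]))
        p=bot.get_position(); log.append((round(p[2]*1e3,1),round((bot.get_contact_force()-f0)[2],1)))
        if hit: break
    print("stiff" if hit else "no stop",log)
    bot.move_l([x,y,.064],vel=.02); bot.move_l([x,y,.10],vel=.1)
    print("resid",(bot.get_contact_force()-f0).round(2),"t",bot.get_clock())
    return hit
E
python3 - <<'E'
from h import *
bot.reach([.578,-.019,.14],DOWN); bot.set_gripper(0,20); press(.578,-.019)
E
```

```text
no stop [(np.float64(60.5), np.float64(-0.8)), (np.float64(58.5), np.float64(-0.8)), (np.float64(57.5), np.float64(-0.8)), (np.float64(56.4), np.float64(-0.3)), (np.float64(55.5), np.float64(-1.1)), (np.float64(54.5), np.float64(-1.2)), (np.float64(53.4), np.float64(-0.8)), (np.float64(52.5), np.float64(-0.8)), (np.float64(51.4), np.float64(-1.1)), (np.float64(50.5), np.float64(-1.4))]
resid [-0.38  1.53 -1.05] t 14.825
```

There was no force at all down to 50.5 mm, which isn't plausible for a catch that's out. I'll check the finger gap and look before going on.

```bash
python3 - <<'E'
from h import *
print(bot.get_finger_gap(),bot.get_position(),bot.get_ee_rot(),bot.get_contact_force())
c=snap("wrist","p1"); s=snap("side","ps"); q=snap("scene","pq")
im=cv2.resize(s["image"][140:290,180:330,::-1],(400,400),interpolation=2)
im2=cv2.resize(q["image"][150:290,220:360,::-1],(400,400),interpolation=2)
cv2.imwrite("pics/p.png",np.hstack([im,im2]))
E
```

```text
0.00012448982566307725 [ 0.5779968  -0.01900644  0.09994666] [2.22137067e+00 2.22134402e+00 3.32003398e-04] [-0.17323492  1.01645912 -0.42991299]
```

View pics/p.png

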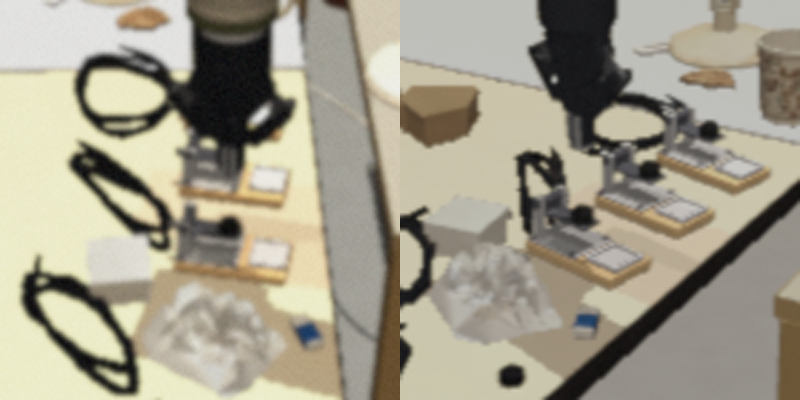

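View pics/p1.png

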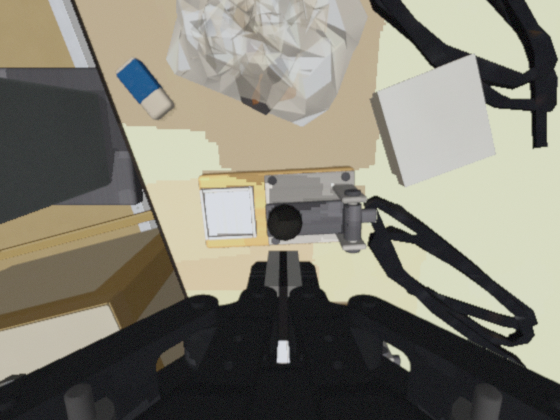

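The fingertips miss the button, being to its -y side. I'll cross-check button 1 and the known TCP in all three cameras.

```bash
python3 - <<'E'
from h import *
c=snap("wrist","x");s=snap("side","x");q=snap("scene","x")
def proj(c,P):
    M=c["R"].T@(np.array(P)-c["o"]); return (c["cx"]+c["fx"]*M[0]/M[2],c["cy"]+c["fy"]*M[1]/M[2])
p=bot.get_position()
for n,k in (("w",c),("side",s),("scene",q)): print(n,"tcp px",np.round(proj(k,p),1),"cam",k["o"].round(3))
print("wrist b1",ray(c,285,222,.056).round(4))
sx=lambda u,v:(180+u*.375,140+v*.375); qx=lambda u,v:(220+(u-400)*.35,150+v*.35)
for n,u in(("b1",(229,225)),):print("side",n,ray(s,*sx(*u),.053).round(4))
for n,u in(("b1",(583,214)),("b2",(650,168)),("b3",(710,130)),("cap",(512,374))):print("scene",n,ray(q,*qx(*u),.053 if n!="cap" else .006).round(4))
print("crops px tip side",sx(230,172),"tip scene",qx(575,148))
for n,z in(("but",.056),):
  print(blob(c,[.578,-.019,.056],z,1))
E
```

```text
w tcp px [283.6 253.3] cam [0.578 0.048 0.262]
side tcp px [266.4 210.9] cam [0.359 0.896 0.893]
scene tcp px [284.1 208.9] cam [-0.433  0.881  0.724]
wrist b1 [ 0.5786 -0.0152  0.056 ]
side b1 [ 0.5782 -0.0159  0.053 ]
scene b1 [ 0.5745 -0.0141  0.053 ]
scene b2 [ 0.6036 -0.1349  0.053 ]
scene b3 [ 0.627  -0.2501  0.053 ]
scene cap [0.4599 0.1755 0.006 ]
crops px tip side (266.25, 204.5) tip scene (281.25, 201.8)
(array([ 0.57875073, -0.01505926,  0.056     ]), array([22.2, 22.2]), (285, 222))
```

All cameras put button 1 at about (0.578, -0.015), yet the visible fingertip seems to sit above the projected TCP in the scene and side views. I'll zoom in with the TCP marked.

```bash
python3 - <<'E'
from h import *
def proj(c,P):
    M=c["R"].T@(np.array(P)-c["o"]); return np.array((c["cx"]+c["fx"]*M[0]/M[2],c["cy"]+c["fy"]*M[1]/M[2]))
p=bot.get_position(); o=[]
for n in("side","scene","wrist"):
    c=snap(n,"y"); im=c["image"][...,::-1].copy(); t=proj(c,p); k=9 if n!="wrist" else 5
    w=266/k/2; u0,v0=int(t[0]-w),int(t[1]-1.2*w); n1=int(2*w)
    cr=cv2.resize(im[v0:v0+2*n1,u0:u0+n1],None,fx=k,fy=k,interpolation=0)
    cv2.drawMarker(cr,tuple(int(a) for a in (t-[u0,v0]+.5)*k),(0,0,255),0,14,2)
    for z,col in((.059,(0,255,0)),(.047,(255,0,0))):
        cv2.drawMarker(cr,tuple(int(a) for a in (proj(c,[.578,-.017,z])-[u0,v0]+.5)*k),col,0,14,2)
    o.append(cr[:500,:260])
h=min(a.shape[0] for a in o); cv2.imwrite("pics/z.png",np.hstack([a[:h] for a in o]))
E
```

```text
(no output)
```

View pics/z.png

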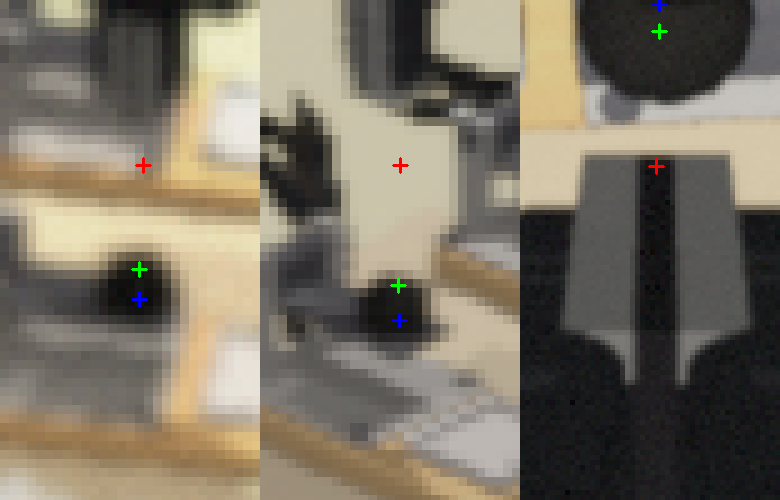

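The marked TCP (red) is about 7 px below the real fingertip in both fixed views, while in the wrist view it sits on the tip. So the true hand is higher than the reported pose. I'll triangulate the tip to get the offset.

```bash
python3 - <<'E'
from h import *
from scipy.optimize import least_squares
s=snap("side","x");q=snap("scene","x");p=bot.get_position()
def proj(c,P):
    M=c["R"].T@(np.array(P)-c["o"]); return np.array((c["cx"]+c["fx"]*M[0]/M[2],c["cy"]+c["fy"]*M[1]/M[2]))
t=[proj(s,p)+[-.6,-6.7],proj(q,p)+[-1.8,-7]]
r=least_squares(lambda P:np.r_[proj(s,P)-t[0],proj(q,P)-t[1]],p)
print(p.round(4),r.x.round(4),(r.x-p).round(4),r.fun.round(2))
E
```

```text
[ 0.578  -0.019   0.0999] [ 0.5796 -0.0161  0.1232] [0.0016 0.0029 0.0233] [-0.2   0.62  0.38 -0.55]
```

The true tip is about 20 mm higher than reported. I'll find the contact by touch and press relative to it. The wrist-camera x and y share the arm's frame, so those stand.

```bash
cat >> h.py <<'E'
def press2(x,y,ztop=.052,zmin=.028):
    bot.reach([x,y,.09],DOWN); bot.move_l([x,y,ztop],vel=.06); bot.pause(.3); f0=bot.get_contact_force()
    z=ztop;hit=False;log=[];zc=None
    while z>zmin and not hit:
        z-=.001; df=(bot.get_contact_force()-f0)[2]
        hit=bot.move_l([x,y,z],vel=.006,max_force=max(1.5,11-max(0,df)))
        f=(bot.get_contact_force()-f0)[2]; log.append((round(bot.get_position()[2]*1e3,1),round(f,1)))
        if zc is None and f>2: zc=z
        if f>10.2: hit=True
        if zc and zc-z>.0085: break
    print("stopped" if hit else "no stop","contact",zc,*[f"{a}:{b}" for a,b in log])
    bot.move_l([x,y,ztop],vel=.03); bot.move_l([x,y,.09],vel=.1)
    print("resid",(bot.get_contact_force()-f0).round(2),"t",bot.get_clock())
    return hit
E
python3 - <<'E'
from h import *
press2(.579,-.019)
E
```

```text
stopped contact 0.03599999999999998 50.9:0.7 50.0:0.1 48.9:0.6 48.0:0.5 46.9:-0.4 45.9:0.2 45.0:0.9 43.9:0.5 42.9:-0.7 42.0:-0.1 41.0:-0.2 40.0:-0.1 38.9:0.5 37.9:0.2 37.1:0.9 36.3:4.0 35.5:7.8 35.0:10.0
resid [ 0.63 -1.15 -0.81] t 23.625
```

Button 1 first touched at a reported 37 mm, which means the tip is 22 mm higher than reported, as triangulated. It reached about 10 N without yielding, so it is probably stiff. Now the other two.

```bash
python3 - <<'E'
from h import *
press2(.6065,-.1386,.041,.024)
press2(.634,-.258,.041,.024)
E
```

```text
no stop contact 0.036 39.9:-0.7 38.9:-0.8 37.9:0.1 37.1:1.2 36.4:4.6 35.3:4.1 34.0:3.4 32.8:1.4 31.8:-1.3 30.9:-1.2 29.9:0.3 28.9:-0.3 27.9:-0.6 27.0:-0.9
resid [ 0.1   0.32 -0.69] t 31.1417
no stop contact 0.036 39.9:0.4 38.9:-0.1 37.9:-0.1 37.2:1.4 36.5:6.3 35.2:4.2 33.8:2.8 32.7:0.4 31.8:-0.8 30.9:0.0 30.0:-0.3 28.9:0.2 27.9:0.7 27.0:0.0
resid [ 0.18 -0.45 -0.09] t 38.6583
```

Catches 2 and 3 clicked at about 5 and 6 N. Catch 1 is the stiff one. On the way to the cap I'll give it one short confirming press, because the 10.0 N reading has about 1 N of noise. Then I'll grasp the cap.

```bash
cat >> h.py <<'E'
PSI=.06
def att(flip): return (R.from_euler("z",PSI+(np.pi if flip else 0))*R.from_rotvec([np.pi,0,0])).as_rotvec()
E
python3 - <<'E'
from h import *
bot.reach([.579,-.019,.045],DOWN); bot.move_l([.579,-.019,.039],vel=.03); bot.pause(.15); f0=bot.get_contact_force()
h=bot.move_l([.579,-.019,.0335],vel=.008,max_force=11.3); f=[(bot.get_contact_force()-f0)[2].round(1)]; bot.pause(.05); f.append((bot.get_contact_force()-f0)[2].round(1))
print(h,f,bot.get_position()[2]); bot.move_l([.579,-.019,.07],vel=.08)
q=bot.get_q(); A=[att(0),att(1)]; C=[.4567,.1772]
S=[bot.ik([*C,.05],a) for a in A]; S2=[bot.ik([*C,-.0175],a) for a in A]
print([None if s is None else np.abs(s-q).max().round(2) for s in S],[s is None for s in S2])
k=min((i for i in (0,1) if S[i] is not None and S2[i] is not None),key=lambda i:np.abs(S[i]-q).max())
open("k","w").write(str(k))
bot.reach([*C,.05],A[k]); bot.set_gripper(.05,25)
print("hit",bot.move_l([*C,-.0175],vel=.07,max_force=8),bot.get_position()[2])
bot.set_gripper(0,25); print("gap",bot.get_finger_gap())
c=snap("scene","g")
print(bot.get_clock())
E
```

```text
True [np.float64(9.7), np.float64(8.5)] 0.03500206756355075
[np.float64(1.93), np.float64(1.13)] [False, False]
hit False -0.01708609826036362
gap 0.02230983944770013
44.5417
```

Catch 1 held firm again, but the held readings (9.7 and 8.5 N) are too close to the 9 N threshold. There's time to put the cap back down, press firmly to about 12 N, and grasp it again.

```bash
python3 - <<'E'
from h import *
C=[.4567,.1772]; a=att(int(open("k").read()))
bot.set_gripper(.05); bot.move_l([*C,.05],vel=.15)
AP=(R.from_euler("z",0)*R.from_rotvec(a)).as_rotvec()
bot.set_gripper(0,25)
bot.reach([.579,-.019,.043],AP); bot.pause(.1); f0=np.mean([bot.get_contact_force() for _ in range(3)],0)
h=bot.move_l([.579,-.019,.0338],vel=.012,max_force=12.5); F=[]
for _ in range(4): F.append((bot.get_contact_force()-f0)[2].round(1)); bot.pause(.03)
print(h,F,bot.get_position()[2],bot.get_clock())
bot.move_l([.579,-.019,.06],vel=.12)
bot.reach([*C,.04],a); bot.set_gripper(.045,25)
print("hit",bot.move_l([*C,-.0175],vel=.1,max_force=8),bot.get_position())
bot.set_gripper(0,25); print("gap",bot.get_finger_gap(),bot.get_clock())
E
```

```text
True [np.float64(11.2), np.float64(10.1), np.float64(10.7), np.float64(9.4)] 0.034969447855326206 48.0083
hit False [ 0.45698625  0.17739119 -0.01715085]
gap 0.021482608560338956 50.8583
```

The press held a mean of about 10.3 N without clicking. Now I'll place the cap in tray 1.

```bash
python3 - <<'E'
from h import *
C=[.4567,.1772]; a=att(int(open("k").read())); T=[.5365,-.0217]
bot.move_l([*C,.07],vel=.15); print("gap",bot.get_finger_gap())
bot.reach([*T,.05],a)
print("hit",bot.move_l([*T,-.0003],vel=.07,max_force=8),bot.get_position())
bot.set_gripper(.04); bot.move_l([*T,.06],vel=.15); print(bot.get_clock())
q=snap("scene","f1"); s=snap("side","f2"); w=snap("wrist","f3")
z=lambda c,u,v:cv2.resize(c["image"][v:v+50,u:u+50,::-1],(400,400),interpolation=2)
cv2.imwrite("pics/f.png",np.hstack([z(q,265,208),z(s,240,205)])); print(bot.get_clock())
E
```

```text
gap 0.021270708834695395
hit True [ 0.53538212 -0.02162886 -0.00068548]
54.0417
54.1917
```

View pics/f.png

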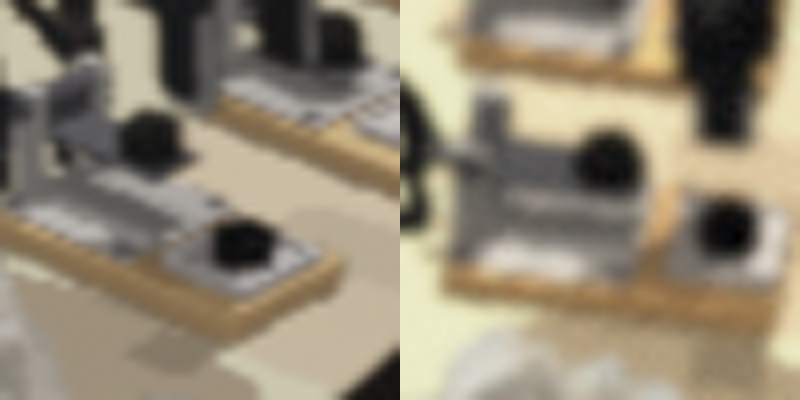

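The cap lies flat and centred in the stiff catch's tray: scene crop (243,243) against tray centre (240,254), side crop (727,228) against (727,232). Button 1 is back out and the gripper is clear, so I'm handing in.

```bash
python3 -c "
from cell import bot
bot.job_done(); print(bot.get_clock())"
```

```text
the job is handed in; nothing more can be done
the job is handed in; nothing more can be done
```

I tried all three catches, left the two sound ones clicked in, and laid the lens cap in the tray of the stiff one. I handed in at about 54 s; no verdict is reported.

- **Sound catches:** the two catches farther to the robot's right gave way at about 5 N and 6 N. The force then fell to zero, so they clicked and were left in. I judged this from the force alone and took no picture of them afterwards.
- **Stiff catch:** the leftmost one (nearest the cap) did not click at about 10 N. Two earlier presses gave readings too close to the 9 N threshold, so I pressed again and read 9.4–11.2 N, about 10.3 N on average. The last pictures show it back out.
- **Lens cap:** it looks flat and centred in that catch's tray in both fixed views, with the gripper clear. While I was lowering it, the 8 N contact stop tripped about 0.4 mm above the target height.

**Checks that disagreed:**
- **Hand height:** the real fingertip was about 22 mm higher than the reported tool position. My first press therefore touched nothing. I noticed it in the fixed cameras, confirmed it by touch, and worked from the contact heights after that.
- **Cap grip:** the finger gap on the cap read 21–22 mm, against its stated 24 mm.
- **Catch name:** I couldn't tell from the pictures which catch is catch b; I found the stiff one by feel.

I did not measure the bystanders again. I felt no unexpected contact near them.

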